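# Hold a new box's lid open for fitting its stay

### The arm

A 6-joint arm with a two-finger parallel gripper is mounted at the origin on a cart in front of the work surface, level with it; the furniture and walls round the work are solid. World frame = base frame: x ahead of the robot, y to its left, z up, the work surface at z = 0. Lengths are in mm, angles in rad, forces in N, time in s.
With the tool pointing down it reaches from about 275 to 775 mm from the base axis. Payload 14.6 kg.
Tool frame: the origin (TCP) lies on the centre line of the jaws, within the pads' length; the fingertips stand 25 mm ahead of it and the grasp point (between the pads) lies 6 mm ahead of it; z points along the fingers, y is the line along which they close (so a half turn about z gives the same grasp; the last joint's range is limited). The gripper opens to 85 mm and grips with 20 to 120 N. Pads are 22 mm wide; open, the fingers measure 114 mm over their backs; the gripper's body (76 mm by 85 mm) begins 54 mm behind the grasp point. The pads swing forward as they close: fully open they stand 13 mm farther back than shut.
Start: joints at [1.163, 0.263, -0.048, 1.259, 0, 1.415], TCP at [131.315, 508.315, 256.278] pointing down, gripper open.
Joint ranges: [-2.65, 2.65], [-0.89, 1.7], [-1.18, 1.37], [-2.13, 2.11], [-1.35, 1.29], [-3.14, 3.14]. Speed limits (rad/s): [1.89, 1.89, 2.57, 2.79, 3.14, 3.14].

### API

Orientations are given as a unit quaternion [w, x, y, z].
In Python, from plant import manip gives the robot as it stands. Calls block until the motion is done:
- manip.move_to(position, orientation): joint-space move of the TCP to a pose.
- manip.line_to(position, attitude=None, v=150, contact_N=None): straight line of the TCP; attitude=None keeps the orientation; v is the mean speed in mm/s. With contact_N (N) it stops when the force on the tool has changed by that much, and returns True; else False.
- manip.movej(angles): joint-space move.
- manip.gripper_to(opening, force=None): opening from 0.0 (shut) to 1.0 (fully open); force is the grip in N (None keeps the last); returns when the fingers have stopped.
- manip.wait(seconds).
- manip.inverse_kinematics(position, orientation): joint angles nearest the present ones, or None.
- manip.snapshot(name): name is "scene" or "side" or "wrist"; returns the picture (400x640x3 uint8, red, green, blue); there is no depth.
- manip.camera_params(name): a dict with "fovy" (degrees; the focal length in pixels is half the picture's height over the tangent of half this angle, whatever the lens; pixels are square), "cx", "cy" (the principal point, pixels), "dist_coeffs" ([k1, k2, p1, p2, k3] as OpenCV has them; the pictures are not rectified), "origin" and "rotation" of the camera in the world; the wrist camera has in their place "mount" (4x4, takes a point from camera to tool coordinates, whose origin is the TCP and whose axes are the flange's). Camera axes: x right, y down, z forward; pixel columns grow to the right and rows downward; lengths in mm; the calibration is good to about 2 mm. A picture is of the moment at which its call begins: read the wrist's pose just before it. camera_params takes no time and is no camera call.
A pose or a line that the arm cannot do raises manip.PlanningError and nothing moves.
- manip.sign_off(): hands the job in; it is judged then, once.
Trained networks look in the newest picture that a camera, given by its name, has taken for a name from the list of things; names that differ only in an ending like _2 or _b are one class to them, and where a whole thing is asked for, a point or a joint stands for the part that bears it (a point fixed in the world has none). Each returns a list of dicts, best first, with "conf" (0 to 1); they miss things now and then, are a little off and sometimes report something else, mostly with a low value. They report only what shows in the picture. A call takes as long as a camera call.
- manip.recognise(query, camera): "point" ([x, y, z] in mm, in the coordinates of the camera as it stood for that picture, good to about 4 mm: the middle of the surface that is visible of it).
- manip.regions_of(query, camera): "pixels" (400x640 bool, what is visible of it).
- manip.mark_of(query, camera): "point" ([x, y, z] in mm, in the coordinates of the camera as it stood for that picture, good to about 4 mm: a listed point, or the origin of a listed thing).
Readings, each from a call of its own:
- manip.read_clock(): time.
- manip.read_joint_positions(): joint angles.
- manip.read_joint_velocities(): joint speeds.
- manip.read_joint_torque(): joint torques, N m.
- manip.read_tcp_pos(): TCP position.
- manip.read_tool_rot(): TCP orientation.
- manip.read_wrist_force(): force on the tool from outside, world axes, zero at the start.
- manip.read_ft_torque(): the same for the moment, N m.
- manip.read_width(): opening from 0.0 (shut) to 1.0 (fully open).
- manip.read_finger_force(): force on a finger pad.
Only numpy, scipy, OpenCV 4.12 (cv2) and the standard library are available. Lean on these libraries where they do the work, as an engineer would, in place of code of your own. Each camera call takes 0.05 s, during which the arm holds its last target. There are 200 camera calls.

### The job

I am going to fit the lid stay to this new box: pull the brass bolt on its front back past its click, clear of the lid's staple, then raise the lid and hold it still at 60 degrees open so that I can mark the screw holes. Finish while holding it there, because the lid falls shut if it is let go; do not let it drop on the way, and leave the tools round the box where they lie.

Things in the scene. Friction and masses are not known exactly. Their poses are not given: they have to be found in the camera images.
- new_box: a new, pale wooden box with finger joints, fixed to the bench: 170 mm (its x) by 260 mm (its y), 85 mm high without its lid; origin at the centre of its underside. Its front, with the brass bolt, faces -x of its own frame (roughly towards the robot); its own y axis is parallel to the hinge and points to the left seen from the robot. It stands on the bench turned by up to 0.25 rad either way. The closed lid's top is 97 mm above the bench
- lid (a joint): opening angle of the lid in rad: 0 shut, grows as its front edge rises, stop at 1.75; 60 degrees is 1.047. The lid is 12 mm thick, weighs 0.28 to 0.56 kg, turns freely and falls shut when it is let go below 90 degrees. While the bolt is in its staple its front edge rises 2 to 4 mm and no more
- lid_hinge (a point): middle of the hinge pin, at the box's far upper edge (89 mm behind the box's centre, 85 mm up); the pin runs along the box's y axis
- lid_pull (a point): centre of the bar of the brass D-shaped pull on top of the lid: a round bar 10 mm thick, 84 mm of it straight and parallel to the box's y axis, on two posts 100 mm apart; bar centre 33 mm above the lid's top face, 28 mm clear underneath, and 34 mm behind the lid's front edge. With the lid shut it lies 130 mm above the bench, 52 mm in front of the box's centre and 141 mm in front of the hinge pin and 45 mm above it. The bar can turn between fingers that pinch it
- bolt (a joint): travel of the brass barrel bolt on the box's front, m: 0 shot (through the lid's staple), 0.026 fully drawn at its stop. It slides along the box's front to the box's right (the box's own -y). A sprung detent holds it at either end: it takes up to about 8 N to move it away from an end, and past the half-way point (0.013) the spring pushes it on to 0.022, from where it slides loosely to its stop; the tip is clear of the staple from 0.016 on
- bolt_knob (a point): centre of the bolt's round brass knob, which sticks straight out of the box's front (along the box's -x): 15.6 mm in diameter, 15 mm long, its centre 30 mm in front of the box's front face and 68 mm above the bench. With the bolt shot it stands 52 mm to the right of the box's middle
- lamp_foot (a point): centre of the underside of the round foot, 160 mm across, of the green bench lamp, which is fixed and solid, to the left of the box. Its post leans up from the foot to about 0.36 m; from there its upper arm runs away from the robot and to the right to the shade, about 150 mm wide, 0.32 m farther from the robot and 0.15 m farther to the right than the foot and 0.36 to 0.5 m above the bench. Keep the hand and arm clear of it
- lid_stay_mid (a point): the brass folding lid stay that is going to be fitted: two flat brass arms about 100 x 11 mm on a rivet, lying flat, 10 mm high, on the bench to the right of the box; a bystander; point near its middle, half-way up
- short_driver_mid (a point): screwdriver with black handle, 32 x 192 x 40 mm, lying in front of the box; a bystander; point near its middle, half-way up
- screw_carton_mid (a point): small cardboard box of screws, 55 x 80 x 39 mm, standing to the right of the box, towards the robot; a bystander; point near its middle, half-way up
- bevel_mid (a point): wooden-stocked sliding bevel, 22 x 140 x 21 mm, lying to the left of the box; a bystander; point near its middle, half-way up
- pencil_mid (a point): flat carpenter's pencil, 15 x 186 x 9 mm, lying behind the box; a bystander; point near its middle, half-way up
- sanding_block_mid (a point): cork block wrapped in abrasive paper, 70 x 110 x 31 mm, lying behind the box, beyond the pencil; a bystander; point near its middle, half-way up

How it is judged (in metres and radians):
On the way:
1. the bolt is drawn back past its click and clear of the staple while the lid is still shut (value of joint bolt above 0.02 m and value of joint lid below 0.06 rad), for 0.2 s.
At the end, for the whole second after the job is handed in: the fingers touch the lid or its pull (more than 0.5 N) and hold it still at 60 degrees open, to within 4 degrees; the bolt is still drawn (more than 20 of its 26 mm) (value of joint lid between 0.977 and 1.117 rad and velocity of joint lid between -0.05 and 0.05 rad/s and value of joint bolt above 0.02 m and contact force between the fingers and lid above 0.5 N); the arm keeps its last pose, push and grip.
It fails at once if the lid drops (it closes faster than 2 rad/s) (velocity of joint lid below -2 rad/s).
It fails at once if a tool or thing round the box is moved by more than 40 mm (distance of any of lid_stay_mid, short_driver_mid, screw_carton_mid, bevel_mid, pencil_mid, sanding_block_mid from where it was at the start of the episode above 0.04 m).
It also fails if it takes over 50 s, if anything falls off the work surface, if the arm or the gripper's body presses on something with over 40 N, if the wrist force passes 120 N, or if a joint passes its speed limit or range.

## Working session

There is one attempt and no reset: what is moved stays moved. The work goes in short steps, each a Python script; the robot and the scene stay as the last script left them, time stands still between calls to the robot, and variables do not carry over. Pictures are saved under pics/ and viewed, at most 10 in all, crops included, and the job is handed in when it is done.

```bash
mkdir -p pics; ls; cat > h.py <<'E'
import numpy as np, cv2
from scipy.spatial.transform import Rotation as R
from plant import manip as m
def q2R(q): return R.from_quat([q[1],q[2],q[3],q[0]])
def R2q(r):
    q=r.as_quat(); return [q[3],q[0],q[1],q[2]]
def cam(name):
    p=m.camera_params(name)
    if 'mount' in p:
        T=np.array(p['mount']); r=q2R(m.read_tool_rot()).as_matrix()
        return r@T[:3,:3], r@T[:3,3]+np.array(m.read_tcp_pos())
    return np.array(p['rotation']), np.array(p['origin'])
def snap(name,f=None):
    c=cam(name); im=m.snapshot(name)
    if f: cv2.imwrite('pics/'+f,im[:,:,::-1])
    return c
def w(c,pt): return c[0]@np.array(pt)+c[1]
E
python3 - <<'E'
from h import *
np.set_printoptions(precision=1,suppress=True)
for n in ['scene','side']:
    c=snap(n,n+'0.png'); print(n,c[1],m.camera_params(n)['fovy'])
    for q in ['new_box','lid_hinge','lid_pull','bolt_knob','lamp_foot','short_driver_mid','screw_carton_mid','lid_stay_mid']:
        print(q,[(w(c,d['point']),round(d['conf'],2)) for d in m.mark_of(q,n)[:2]])
print(m.read_clock(),m.camera_params('wrist')['mount'],q2R(m.read_tool_rot()).as_matrix())
a,b=cv2.imread('pics/scene0.png'),cv2.imread('pics/side0.png')
cv2.imwrite('pics/both.png',cv2.resize(np.vstack([a,b]),(480,600)))
E
```

```text
pics
scene [-322.9 -371.8  885.4] 44.87727211071383Traceback (most recent call last):
  File "<stdin>", line 6, in <module>
  File "h.py", line 17, in w
    def w(c,pt): return c[0]@np.array(pt)+c[1]
                        ~~~~^~~~~~~~~~~~~
ValueError: matmul: Input operand 1 has a mismatch in its core dimension 0, with gufunc signature (n?,k),(k,m?)->(n?,m?) (size 3 is different from 4)
```

```bash
sed -i "s/return np.array(p\['rotation'\])/return q2R(p['rotation']).as_matrix()/" h.py
python3 - <<'E'
from h import *
np.set_printoptions(precision=1,suppress=True)
for n in ['scene','side']:
    c=snap(n,n+'0.png'); print(n,c[1],m.camera_params(n)['fovy'])
    for q in ['new_box','lid_hinge','lid_pull','bolt_knob','lamp_foot','short_driver_mid','screw_carton_mid','lid_stay_mid']:
        print(q,[(w(c,d['point']),round(d['conf'],2)) for d in m.mark_of(q,n)[:2]])
print(m.read_clock(),m.camera_params('wrist')['mount'],q2R(m.read_tool_rot()).as_matrix())
a,b=cv2.imread('pics/scene0.png'),cv2.imread('pics/side0.png')
cv2.imwrite('pics/both.png',cv2.resize(np.vstack([a,b]),(480,600)))
E
```

```text
scene [-322.9 -371.8  885.4] 44.87727211071383
new_box [(array([559.5,  80.4,  -2.7]), 0.64)]
lid_hinge [(array([648.2,  95.3,  85.7]), 0.9)]
lid_pull [(array([508.1,  76.1, 131.3]), 0.67)]
bolt_knob [(array([454.9,  20.8,  66.4]), 0.64), (array([558.8,  83.4,  -5.6]), 0.27)]
lamp_foot []
short_driver_mid [(array([389.6, 101.3,  13.1]), 0.88), (array([ 458.8, -121.2,   21. ]), 0.74)]
screw_carton_mid [(array([ 454.6, -119.6,   20.4]), 0.8)]
lid_stay_mid [(array([575.5, -93.8,   5.5]), 0.61), (array([508.9,  79.1, 132.4]), 0.57)]
side [ 561.3 -625.3  622.6] 57.689106408003106
new_box [(array([558.2,  84.9,   2.9]), 0.7)]
lid_hinge [(array([677.7,  86.2,  -0.9]), 0.48)]
lid_pull [(array([510.5,  76.3, 124.5]), 0.89)]
bolt_knob [(array([454.1,  15.9,  65.1]), 0.53)]
lamp_foot [(array([510.1,  75.2, 128.5]), 0.58), (array([675.1,  87.6,   0.8]), 0.44)]
short_driver_mid [(array([384.4,  97.3,  16.6]), 0.74)]
screw_carton_mid [(array([ 460.6, -128.7,   23.7]), 0.83), (array([452.8,  12.8,  67.8]), 0.7)]
lid_stay_mid [(array([574.8, -95.1,   6.5]), 0.66)]
1.0 [[  -0.    -1.    -0.3   79.4]
 [   1.    -0.     0.     1. ]
 [  -0.    -0.3    1.  -117.4]
 [   0.     0.     0.     1. ]] [[-1.   0.3 -0. ]
 [ 0.3  1.  -0. ]
 [ 0.  -0.  -1. ]]
```

View pics/both.png

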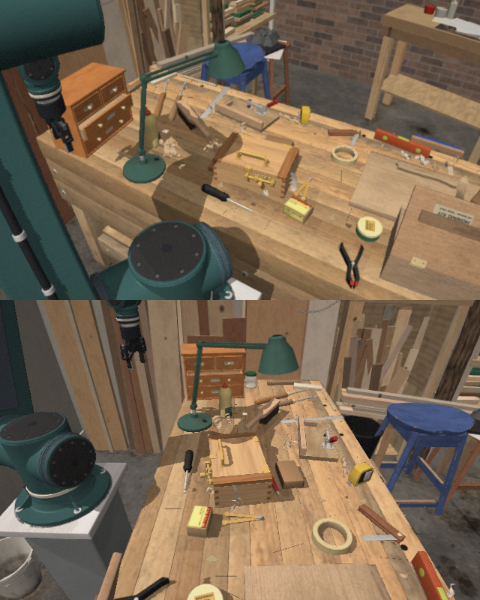

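```bash
cat >> h.py <<'E'
def ray(name,px,z,c=None):
    p=m.camera_params(name); f=200/np.tan(np.radians(p['fovy'])/2)
    K=np.array([[f,0,p['cx']],[0,f,p['cy']],[0,0,1]])
    u=cv2.undistortPoints(np.array([[px]],float),K,np.array(p['dist_coeffs'],float))[0,0]
    c=c or cam(name); d=c[0]@np.array([u[0],u[1],1]); return c[1]+d*(z-c[1][2])/d[2]
np.set_printoptions(precision=1,suppress=True)
E
python3 - <<'E'
from h import *
print('lampfoot',ray('scene',(193,225),12),ray('side',(260,163),12))
print('elbow z360',ray('scene',(190,102),360),ray('side',(262,57),360))
print('shade bottom z360',ray('scene',(302,105),360),ray('side',(372,95),360))
print('drawers',ray('scene',(90,200),0))
# reach checks: horizontal-ish tilted wrist views and knob approaches
yaw=0.13
for t in [0,20,30,40,50,60,70]:
  a=np.radians(t); z=R.from_euler('z',yaw).apply([np.sin(a),0,-np.cos(a)])
  for nm,y in (('yaxis',R.from_euler('z',yaw).apply([0,1,0])),):
    for s in (1,-1):
      rot=R.from_matrix(np.column_stack([np.cross(s*y,z),s*y,z])); q=R2q(rot)
      for P in ([455,17,68],[508,76,130],[600,80,250]):
        print(t,s,P,m.inverse_kinematics(P,q))
print(m.read_joint_positions())
E
```

```text
lampfoot [359.1 440.5  12. ] [370.  435.5  12. ]
elbow z360 [419.9 434.2 360. ] [405.4 419.4 360. ]
shade bottom z360 [543.5 193.7 360. ] [675.2 120.7 360. ]
drawers [289.7 802.1   0. ]
0 1 [455, 17, 68] [-0.1  0.3 -0.6  0.7  0.  -0.3]
0 1 [508, 76, 130] [-0.   0.3 -0.3  0.9  0.  -0.1]
0 1 [600, 80, 250] [-0.   0.4  0.2  1.3  0.  -0.1]
0 -1 [455, 17, 68] [-0.1  0.3 -0.6  0.7  0.   2.9]
0 -1 [508, 76, 130] [-0.   0.3 -0.3  0.9  0.   3. ]
0 -1 [600, 80, 250] [-0.   0.4  0.2  1.3  0.   3. ]
20 1 [455, 17, 68] [-0.2  0.1 -0.9  0.2  0.1 -0.3]
20 1 [508, 76, 130] [-0.   0.1 -0.7  0.4  0.1 -0.2]
20 1 [600, 80, 250] [-0.   0.2 -0.2  0.8  0.1 -0.1]
20 -1 [455, 17, 68] [-0.2  0.1 -0.9  0.2  0.1  2.8]
20 -1 [508, 76, 130] [-0.   0.1 -0.7  0.4  0.1  3. ]
20 -1 [600, 80, 250] [-0.   0.2 -0.2  0.8  0.1  3. ]
30 1 [455, 17, 68] [-0.3  0.1 -1.1 -0.1  0.2 -0.3]
30 1 [508, 76, 130] [-0.1  0.1 -0.8  0.1  0.1 -0.2]
30 1 [600, 80, 250] [-0.   0.1 -0.4  0.5  0.1 -0.1]
30 -1 [455, 17, 68] [-0.3  0.1 -1.1 -0.1  0.2  2.8]
30 -1 [508, 76, 130] [-0.1  0.1 -0.8  0.1  0.1  3. ]
30 -1 [600, 80, 250] [-0.   0.1 -0
[... 170 characters left out ...]
e
40 -1 [508, 76, 130] [-0.1  0.1 -1.  -0.2  0.1  3. ]
40 -1 [600, 80, 250] [-0.1  0.  -0.6  0.2  0.1  3. ]
50 1 [455, 17, 68] None
50 1 [508, 76, 130] None
50 1 [600, 80, 250] [-0.1  0.  -0.8 -0.1  0.2 -0.1]
50 -1 [455, 17, 68] None
50 -1 [508, 76, 130] None
50 -1 [600, 80, 250] [-0.1  0.  -0.8 -0.1  0.2  3. ]
60 1 [455, 17, 68] None
60 1 [508, 76, 130] None
60 1 [600, 80, 250] [-0.1  0.  -1.  -0.5  0.2 -0.1]
60 -1 [455, 17, 68] None
60 -1 [508, 76, 130] None
60 -1 [600, 80, 250] [-0.1  0.  -1.  -0.5  0.2  3. ]
70 1 [455, 17, 68] None
70 1 [508, 76, 130] None
70 1 [600, 80, 250] None
70 -1 [455, 17, 68] None
70 -1 [508, 76, 130] None
70 -1 [600, 80, 250] None
[ 1.2  0.3 -0.   1.3  0.   1.4]
```

```bash
python3 - <<'E'
from h import *
for n in ('scene','side'):
    p=m.camera_params(n); f=200/np.tan(np.radians(p['fovy'])/2)
    K=np.array([[f,0,p['cx']],[0,f,p['cy']],[0,0,1]]); C=cam(n)
    pts=np.array([[685,288,360],[685,288,500],[365,438,0],[410,430,360]],float)
    print(n,cv2.projectPoints((pts-C[1])@C[0],np.zeros(3),np.zeros(3),K,np.array(p['dist_coeffs'],float))[0][:,0])
q0=m.read_tool_rot()
m.line_to([105,405,330],v=250)
yaw=0.13; ex=R.from_euler('z',yaw).apply([1,0,0]); ey=R.from_euler('z',yaw).apply([0,1,0])
z=np.array([0,0,-1.]); q=R2q(R.from_matrix(np.column_stack([np.cross(ey,z),ey,z])))
m.move_to([430,30,270],q)
c=snap('wrist','w1.png')
for n in ['new_box','lid_hinge','lid_pull','bolt_knob','short_driver_mid','lid']:
    print(n,[(w(c,d['point']),round(d['conf'],2)) for d in m.mark_of(n,'wrist')[:2]])
print(m.read_clock())
E
```

```text
scene [[300.8  75.7]
 [299.8  23.4]
 [195.8 227.4]
 [188.4 104. ]]
side [[367.9  71.7]
 [373.3   9.4]
 [258.9 165.7]
 [264.1  56. ]]
new_box [(array([559.2,  84.3,  -0.5]), 0.77)]
lid_hinge [(array([649.2,  97.4,  87.6]), 0.86)]
lid_pull [(array([510. ,  78.2, 130.2]), 0.95)]
bolt_knob [(array([455.3,  12.4,  74.2]), 0.89)]
short_driver_mid [(array([387.7, 102.7,  16.3]), 0.87)]Traceback (most recent call last):
  File "<stdin>", line 14, in <module>
ValueError: it knows: bevel_mid, bolt_knob, lamp_foot, lid_hinge, lid_pull, lid_stay_mid, new_box, pencil_mid, sanding_block_mid, screw_carton_mid, short_driver_mid
```

View pics/w1.png

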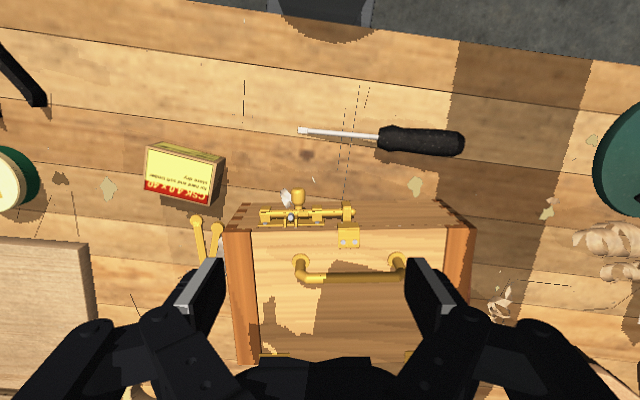

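```bash
python3 - <<'E'
from h import *
c=cam('wrist')
print('knob top z76',ray('wrist',(298,191),76,c),ray('wrist',(298,200),72,c))
a,b=ray('wrist',(310,278),135,c),ray('wrist',(392,275),135,c); print('bar',a,b,np.arctan2(-(b-a)[0],(b-a)[1]),(a+b)/2)
a,b=ray('wrist',(252,226),97,c),ray('wrist',(446,226),97,c); print('front edge',a,b,np.arctan2(-(b-a)[0],(b-a)[1]),(a+b)/2)
im=cv2.imread('pics/w1.png')[170:310,210:500]; cv2.imwrite('pics/w1c.png',cv2.resize(im,(790,381),interpolation=cv2.INTER_CUBIC))
E
```

```text
knob top z76 [446.1  16.2  76. ] [457.3  17.2  72. ]
bar [510.7  37.7 135. ] [497.8 112.6 135. ] 0.17134346743712603 [504.3  75.2 135. ]
front edge [482.4 -25.5  97. ] [457.2 168.8  97. ] 0.12912995296499527 [469.8  71.7  97. ]
```

View pics/w1c.png

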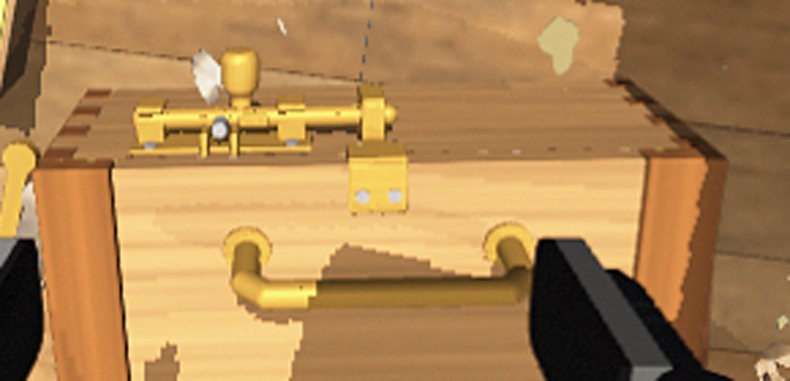

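```bash
cat >> h.py <<'E'
yaw=0.14; B=R.from_euler('z',yaw); ex=B.apply([1,0,0]); ey=B.apply([0,1,0]); C=np.array([560.,84.5,0])
def att(yax,tilt):  # tool z tilted by tilt (rad) toward +ex from down
    z=np.sin(tilt)*ex+np.array([0,0,-np.cos(tilt)])
    if abs(yax@ex)>.5:
        y=yax-(yax@z)*z; y/=np.linalg.norm(y)
    else: y=yax
    return R2q(R.from_matrix(np.column_stack([np.cross(y,z),y,z])))
E
python3 - <<'E'
from h import *
q=att(ey,0); K=C+B.apply([-119,-52,74])
m.gripper_to(0.5,30)
m.move_to(list(K+[0,0,80]),q)
print(m.line_to(list(K),v=100,contact_N=8), m.read_tcp_pos(), K)
m.gripper_to(0.0,25)
print(m.read_width(),m.read_finger_force(),m.read_wrist_force(),m.read_clock())
c=snap('wrist','w2.png')
E
```

```text
False [449.9  16.3  74.7] [449.4  16.4  74. ]
0.15815326191470933 24.63496976168244 [ -0.6 -11.    3.3] 6.125
```

View pics/w2.png

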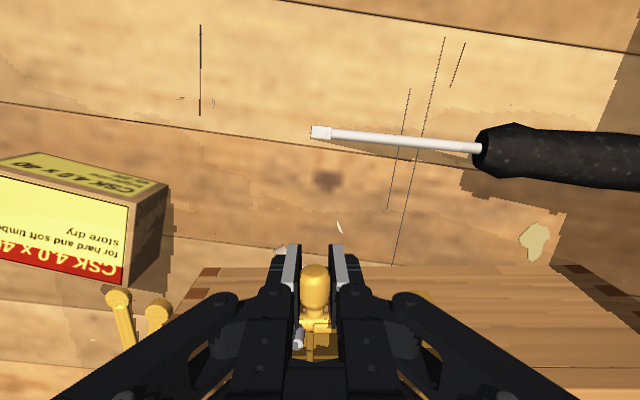

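```bash
python3 - <<'E'
from h import *
p=np.array(m.read_tcp_pos())
m.line_to(list(p-26*ey),v=40)
print((np.array(m.read_tcp_pos())-p)@ey,m.read_width(),m.read_finger_force(),m.read_wrist_force())
m.wait(0.3); c=snap('wrist'); print([(w(c,d['point']),d['conf']) for d in m.mark_of('bolt_knob','wrist')[:2]])
m.gripper_to(0.5,25)
p=np.array(m.read_tcp_pos()); m.line_to(list(p+[0,0,190]),v=200)
c=snap('wrist','w3.png'); print([(w(c,d['point']),d['conf']) for d in m.mark_of('bolt_knob','wrist')[:2]], [(w(c,d['point']),d['conf']) for d in m.mark_of('lid_pull','wrist')[:2]])
print('shot expected',C+B.apply([-115,-52,68]),'drawn',C+B.apply([-115,-76,68]),m.read_clock())
E
```

```text
-26.179066639755305 0.15624862557164337 24.67808627825434 [ 1.2 -0.6  1.3]
[(array([459.7,  -8. ,  73.5]), 0.97)]
[(array([459.3,  -9.9,  71.5]), 0.66)] [(array([512.3,  81.7, 129.4]), 0.94)]
shot expected [453.4  17.   68. ] drawn [456.7  -6.8  68. ] 9.05
```

View pics/w3.png

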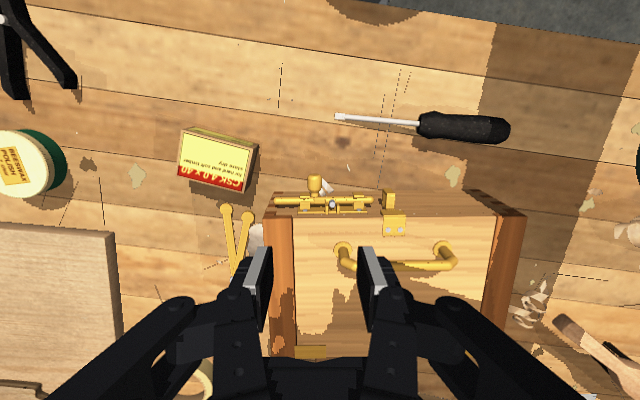

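```bash
python3 - <<'E'
from h import *
P=np.array([509.5,77.5,137.]); q=att(-ex,0)
m.move_to(list(P+[0,0,100]),q)
print(m.read_joint_positions())
print(m.line_to(list(P),v=120,contact_N=8),m.read_tcp_pos())
m.gripper_to(0.0,40)
print(m.read_width(),m.read_finger_force(),m.read_wrist_force(),m.read_clock())
snap('scene','s3.png'); snap('wrist','w4.png')
a=cv2.imread('pics/s3.png')[110:310,220:470]; b=cv2.imread('pics/w4.png')
cv2.imwrite('pics/c4.png',np.hstack([cv2.resize(a,(500,400)),cv2.resize(b,(300,400*300//640)) if 0 else cv2.resize(b[:,170:470],(300,400))]))
# plan check
H=C+B.apply([89,0,85])
for th in np.linspace(0,1.047,8):
    x=-141*np.cos(th)+45*np.sin(th); z=141*np.sin(th)+45*np.cos(th)
    for tl in (0,-.25*th):
        qq=att(-ex,tl); zt=q2R(qq).as_matrix()[:,2]
        print(round(th,2),m.inverse_kinematics(list(H+B.apply([x,0,z])-6*zt),qq))
E
```

```text
[-0.   0.3 -0.1  1.2 -0.  -1.7]
False [509.9  77.5 137.6]
0.09900605903974208 39.237931966781616 [-16.3  -2.8  15.2] 11.675
0.0 [-0.   0.3 -0.3  0.9  0.  -1.7]
0.0 [-0.   0.3 -0.3  0.9  0.  -1.7]
0.15 [-0.   0.3 -0.3  1.   0.  -1.7]
0.15 [-0.   0.3 -0.2  1.  -0.  -1.7]
0.3 [-0.   0.3 -0.2  1.1  0.  -1.7]
0.3 [ 0.   0.4 -0.1  1.2 -0.  -1.7]
0.45 [ 0.   0.3 -0.1  1.1  0.  -1.7]
0.45 [ 0.   0.4 -0.   1.3 -0.  -1.7]
0.6 [ 0.   0.3 -0.1  1.2  0.  -1.7]
0.6 [ 0.   0.5  0.1  1.4 -0.  -1.7]
0.75 [ 0.   0.4  0.   1.2  0.  -1.7]
0.75 [ 0.   0.5  0.2  1.5 -0.  -1.7]
0.9 [ 0.   0.4  0.1  1.3  0.  -1.7]
0.9 [ 0.   0.6  0.4  1.6 -0.  -1.7]
1.05 [ 0.   0.4  0.2  1.3  0.  -1.7]
1.05 [ 0.   0.6  0.5  1.7 -0.  -1.7]
```

View pics/c4.png

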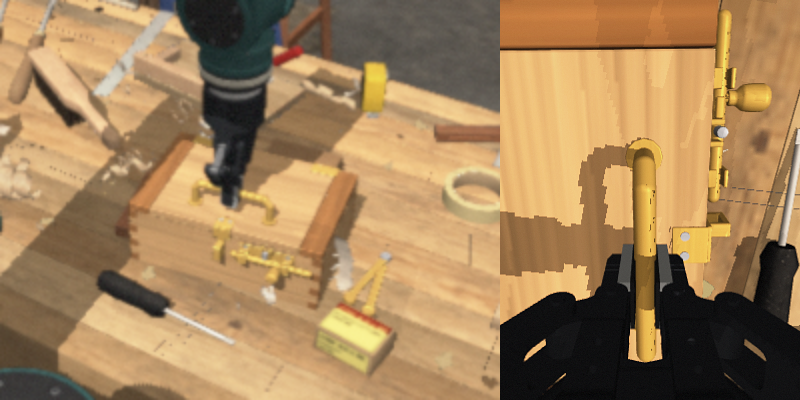

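```bash
python3 - <<'E'
from h import *
H=C+B.apply([89,0,85]); off=None; corr=np.zeros(3)
def g(th): return H+B.apply([-141*np.cos(th)+45*np.sin(th),0,141*np.sin(th)+45*np.cos(th)])
zt=q2R(m.read_tool_rot()).as_matrix()[:,2]
off=np.array(m.read_tcp_pos())+6*zt-g(0); print('off',off)
for th in list(np.arange(.08,1.04,.11))+[1.047]:
    q=att(-ex,-.2*th); z=q2R(q).as_matrix()[:,2]
    m.line_to(list(g(th)+off+corr-6*z),q,v=50)
    F=np.array(m.read_wrist_force()); r=(g(th)-H)/np.linalg.norm(g(th)-H)
    tg=np.cross(ey,r); 
    print(round(th,2),F,'rad %.1f tan %.1f'%(F@r,F@tg),round(m.read_width(),3),corr)
    if abs(F@r)>60: print('stop');break
    corr=corr+np.clip(0.04*(F@r),-1,1)*r
print(m.read_clock(),m.read_finger_force())
E
```

```text
off [-1.4 -0.1  1.3]
0.08 [-3.8 -1.5 -0. ] rad 3.7 tan -1.5 0.101 [0. 0. 0.]
0.19 [-5.2 -1.4  0.2] rad 4.8 tan -2.4 0.095 [-0.1 -0.   0.1]
0.3 [-7.4 -0.6  2.4] rad 7.5 tan -2.3 0.097 [-0.3 -0.   0.1]
0.41 [-8.  -0.3  2.8] rad 7.8 tan -3.1 0.099 [-0.5 -0.1  0.3]
0.52 [-8.1  1.1  5.1] rad 9.1 tan -2.3 0.098 [-0.8 -0.1  0.5]
0.63 [-8.5  2.4  4.8] rad 8.7 tan -3.7 0.095 [-1.  -0.1  0.8]
0.74 [-8.   3.4  7.7] rad 10.4 tan -2.6 0.098 [-1.2 -0.2  1.1]
0.85 [-7.3  4.6  7.9] rad 9.9 tan -2.9 0.1 [-1.4 -0.2  1.4]
0.96 [-6.6  5.4 10.9] rad 12.1 tan -2.3 0.102 [-1.6 -0.2  1.8]
1.05 [-3.4  5.4  6.5] rad 6.9 tan -1.2 0.093 [-1.7 -0.2  2.3]
16.3667 40.02937853336334
```

```bash
python3 - <<'E'
from h import *
H=C+B.apply([89,0,85])
for n in ('scene','side'):
    c=snap(n,n+'5.png')
    for k in ('lid_pull','lid_hinge','bolt_knob'): print(n,k,[(B.inv().apply(w(c,d['point'])-C),round(d['conf'],2)) for d in m.mark_of(k,n)[:1]])
z=q2R(m.read_tool_rot()).as_matrix()[:,2]; g=B.inv().apply(np.array(m.read_tcp_pos())+6*z-H)
print(g,np.arctan2(g[2],-g[0])-np.arctan2(45,141),m.read_wrist_force(),m.read_finger_force())
a=cv2.imread('pics/scene5.png')[60:260,240:440]; b=cv2.imread('pics/side5.png')[60:260,210:410]
cv2.imwrite('pics/c5.png',cv2.resize(np.hstack([a,b]),(800,400)))
E
```

```text
scene lid_pull [(array([ 57. ,   1.1, 231.4]), 0.69)]
scene lid_hinge [(array([87.6, -1.6, 86.8]), 0.64)]
scene bolt_knob [(array([-112.4,  -76.1,   64.7]), 0.51)]
side lid_pull [(array([ 55.6,   3.3, 225.7]), 0.64)]
side lid_hinge [(array([88.9, -0.9, 82.7]), 0.76)]
side bolt_knob [(array([-114.5,  -81.2,   67.4]), 0.62)]
[-34.2   1.  148.8] 1.0357589507720213 [-3.8  6.   6.3] 39.95159447193146
```

View pics/c5.png

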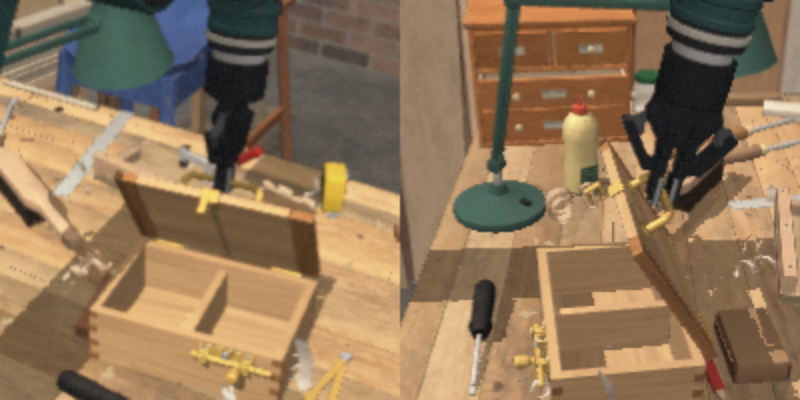

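The lid is held at about 60° (kinematics give 1.036 rad, and both cameras agree). The bolt knob is at its drawn position and the tools are undisturbed.

```bash
python3 -c "
from plant import manip as m
m.wait(0.5); print(m.read_joint_velocities()); print(m.sign_off())"
```

```text
[ 0.0005429   0.0020868  -0.00088473 -0.00178485  0.00119111 -0.00047782]
the job is handed in; nothing more can be done
None
```

I've handed in the job: the bolt is drawn clear of the staple, and the arm is holding the lid still by its pull at about 60° (1.036 rad, worked out from the hand's position). In the last camera views the tools looked undisturbed; the judge's result was not shown.

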